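Close the balance's draught shield and tare

TASK

The sample is on the balance pan, but the draught shield still stands open: with a fingertip push the left side pane and the roof pane fully shut, and once both are shut press the blue tare key right down and let it come back up. Leave the red power key alone, do not pick anything up, and disturb neither the vial on the pan nor the other things on the bench.

Things in the scene. Friction and masses are not known exactly. Their poses are not given: they have to be found in the camera images.
- balance: White laboratory balance fixed to the bench, 350 x 210 mm (x, y). Origin on the bench under the pan's centre; x points from its front (console, robot side) to its back, y to its left, z up. Console top z = 0.045, x -0.200 to -0.135; then the display, to z = 0.065. Glass chamber x -0.085 to 0.076, y -0.090 to 0.096, top z = 0.187; solid housing behind it, x to 0.150, z to 0.187.
- pan (a point): Centre of the upper face of the steel pan (72 mm across), 66 mm above the bench inside the glass chamber.
- side_pane (a joint): Left side pane of the draught shield (glass, grey edges): m it stands open, 0 = fully shut (hard stop), at most 0.10. It opens by sliding along the balance's +x (to the back), so it is shut by pushing its tab along the balance's -x. About 1.5 N of friction; it stays where it is left.
- side_tab (a point): Centre of the black finger tab on the left side pane: 8 mm thick (balance x), 48 mm high (24 mm above and below this point), standing out of the pane to the left: pane face 14 mm inward (balance y) of this point, free edge 14 mm outward. Tab top 14 mm below the chamber top. It moves with the pane; behind it (+x) the flat pane goes on and the space outside the pane is free.
- roof_pane (a joint): Roof pane of the draught shield (glass, grey front edge): m it stands open, 0 = fully shut (hard stop), at most 0.10. Slides to open and shut as the side pane does, along the balance's +x to open, with about 1.5 N of friction; it stays where it is left.
- roof_rib (a point): Centre of the black finger rib on top of the roof pane: 8 mm thick (balance x), 70 mm wide (balance y), 20 mm high (10 mm above and below this point). Behind it the flat pane goes on at 11 mm below this point. It moves with the pane.
- tare_key (a joint): Travel of the blue tare key: 0 = up, 0.004 = right down. Sprung, 1.2 N to start and 4.4 N right down; comes back up by itself.
- tare_top (a point): Centre of the upper face of the blue tare key, a bar 22 x 50 mm (balance x, y) in the middle of the console in front of the display, its face 7 mm above the console top. Pressed straight down.
- power_key (a joint): Travel of the round red power key: 0 = up, 0.004 = right down. Must not be pressed.
- power_top (a point): Centre of the upper face of the red power key, 18 mm across, 78 mm to the left of the tare key.
- sample_centre (a point): Centre (half-way up) of the sample vial with a green cap, 27 mm across and 56 mm high, standing loose on the pan; z is its own upright axis.
- specimen_vial_0: Loose vial with a white cap, 27 mm across, 56 mm high; origin at the centre of its underside.
- specimen_vial_1: Loose vial with a blue cap, 27 mm across, 56 mm high; origin at the centre of its underside.
- specimen_vial_2: Loose vial with a red cap, 27 mm across, 56 mm high; origin at the centre of its underside.
- beaker: Loose clear beaker, 52 mm across, 67 mm high, on the left; origin at the centre of its underside.
- forceps: Loose steel forceps lying flat to the left of the balance, 23 x 116 x 8 mm; origin at the centre of the underside.
- petri_dish: Loose petri dish on the right, 67 mm across, 14 mm high; origin at the centre of its underside. A tall fixed stereo microscope stands to the right of it, from about 0.49 m to the right of the robot's middle line outward; the gripper starts close beside it.
- marker: Loose marker lying on the right in front, 12 x 129 x 12 mm; origin at the centre of its underside.

How it is judged:
On the way, in this order (a step that is already met when the one before it is completed fails the run):
1. the left side pane and the roof pane are both fully shut (value of joint each of side_pane, roof_pane below 0.003 m), for 0.1 s.
2. the tare key is pressed right down with both panes shut (all of step 1 and value of joint tare_key above 0.003 m), for 0.05 s.
At the end, for the whole second after the job is handed in: Both panes are within 3 mm of fully shut, both keys are up (within 1 mm), and the sample vial stands within 8 mm of where it began, upright (within 6 degrees), on the pan with its centre within 22 mm of the pan's (all of step 1 and value of joint each of tare_key, power_key below 0.001 m and horizontal distance between sample_centre and pan below 0.022 m and z of sample_centre in the frame of pan between 0.024 and 0.032 m and angle between sample_centre's own z axis and vertical below 0.1 rad and distance of sample_centre from where it was at the start of the episode below 0.008 m); the robot touches nothing.
It fails at once if the tare key is pressed (over 2 mm) while a pane is open (value of joint tare_key above 0.002 m and not (value of joint each of side_pane, roof_pane below 0.003 m)).
It fails at once if the red power key is pressed (over 1.5 mm) (value of joint power_key above 0.0015 m).
It fails at once if the sample vial is lifted, or moved more than 8 mm (distance of sample_centre from where it was at the start of the episode above 0.008 m).
It fails at once if one of the other loose things is picked up or moved more than 20 mm (distance of any of specimen_vial_0, specimen_vial_1, specimen_vial_2, beaker, forceps, petri_dish, marker from where it was at the start of the episode above 0.02 m).
It also fails if it takes over 56 s, if anything falls off the work surface, if the arm or the gripper's body presses on something with over 40 N, if the wrist force passes 120 N, or if a joint passes its speed limit or range.

ROBOT

A 6-joint arm with a two-finger parallel gripper is mounted at the origin on a cart in front of the work surface, level with it; the furniture and walls round the work are solid. World frame = base frame: x ahead of the robot, y to its left, z up, the work surface at z = 0. Lengths are in m, angles in rad, forces in N, time in s.
With the tool pointing down it reaches from about 0.325 to 0.925 m from the base axis. Payload 3.1 kg.
Tool frame: the origin (TCP) lies midway between the tips of the shut fingers; the grasp point (between the pads) lies 19 mm behind it (env.hold_point_z is the z of the grasp point in the tool frame, in m); z points along the fingers, y is the direction in which the jaws open and shut (so a half turn about z gives the same grasp; the last joint's range is limited). The gripper opens to 85 mm and grips with 20 to 120 N. Pads are 22 mm wide; open, the fingers measure 114 mm over their backs; the gripper's body (76 mm by 85 mm) begins 54 mm behind the grasp point. The pads swing forward as they close: fully open they stand 13 mm farther back than shut.
Start: joints at [1.196, 0.217, 1.613, -0, 1.311, -0.112], TCP at [0.162, 0.604, 0.231] pointing down, gripper open.
Joint ranges: [-2.75, 2.75], [-0.78, 2.1], [0.31, 2.55], [-1.13, 4.27], [0.13, 2.63], [-2.58, 2.58]. Speed limits (rad/s): [2.79, 2.79, 3.14, 3.14, 3.14, 3.14].

INTERFACE

Orientations are given as a unit quaternion [w, x, y, z].
In Python, from bench import env gives the robot as it stands. The module is installed in compiled form; this text tells all that it offers.
- The arm moves only by the tool carry_out, never from a script. Its argument "plan" is a list of rows, each a list of 7 numbers: the shift along the tool's x, y, z in mm, then the turn, a rotation vector about the tool's x, y, z in rad, then the finger opening in mm, from 0 to 85.4. A call has 1 to 20 rows; each row shifts and turns the commanded pose from where the row before left it, along the tool's axes as they then stand; what a row does not reach is not made up. A row lasts 1/10 s, in which the tool goes at most 50 mm and 8.59 degrees, less where a joint would pass 70% of its speed; a pose out of reach is approached as far as the arm can. A call with a gripper value outside its range is refused whole. The fingers move at their own pace and stop on an object; "grip_force" is the grip in N (left out, the last holds). Time passes only in rows, so rows that do not move let the fingers close. It gives the time, the measured TCP pose, the force and the opening at its end, in the units of the state.
- env.get_state(): the state, without advancing time (a new reading comes with each control period).
- env.camera(name): name is "scene" or "side" or "wrist"; returns (picture, depth): 420x560x3 uint8, red, green, blue; 420x560 float32, m along the optical axis (not along the pixel's ray), 0 where there is no reading.
- env.calibration(name): a dict with "K" (3x3 intrinsics, pixels), "k1" (the pictures are not rectified: a ray, as slopes to the right and down, at radius r is drawn at 1 + k1 r^2 times it, then the intrinsics apply), "rvec" (rotation vector, rad) and "tvec" (3), from world to camera coordinates, as OpenCV has them. Camera axes: x right, y down, z forward; pixel columns grow to the right and rows downward; lengths in m; the calibration is good to about 2 mm. A picture is of the moment at which its call begins: read the wrist's pose just before it. calibration takes no time and is no camera call; for the wrist camera it gives the pose at the moment of the call.
- env.sign_off(): hands the job in, once; it reports no verdict.
Trained networks look in the newest picture that a camera, given by its name, has taken for a name from the list of things; names that differ only in an ending like _2 or _b are one class to them, and where a whole thing is asked for, a point or a joint stands for the part that bears it (a point fixed in the world has none). Each returns a list of dicts, best first, with "score" (0 to 1); they miss things now and then, are a little off and sometimes report something else, mostly with a low value. They report only what shows in the picture. A call takes as long as a camera call.
- env.regions_of(camera, thing): "mask" (420x560 bool, what is visible of it) and "rect" ([left, top, right, bottom] in pixels, round what is visible of it).
The state is a dict: "clock": time; "joint_pos": joint angles; "qd": joint speeds; "effort": joint torques, N m; "tcp_pos": TCP position; "ee_rot": TCP orientation; "ft_force": force on the tool from outside, world axes, zero at the start; "wrist_torque": the same for the moment, N m; "opening": finger opening in m.
Only numpy, scipy, OpenCV 4.12 (cv2) and the standard library are available. Lean on these libraries where they do the work, as an engineer would, in place of code of your own. Each camera call takes 0.05 s, during which the arm holds its last target.

## Working session

There is one attempt and no reset: what is moved stays moved. The work goes in short steps, Python scripts to look and compute and a tool call to move; the robot and the scene stay as the last step left them, time stands still between calls to the robot, and variables do not carry over. Pictures are saved under pics/ and viewed, and the job is handed in when it is done.

Besides the shell and the picture viewer there is one more tool, called after ">>>" as name(argument=value, ...) on one line, values as JSON. carry_out: Moves the arm, as the interface text tells. Its arguments: {"type":"object","properties":{"plan":{"type":"array","items":{"type":"array","items":{"type":"number"}}},"grip_force":{"type":"number"}},"required":["plan"]}

```bash
mkdir -p pics; ls
cat > h.py <<'E'
import numpy as np, cv2
from bench import env
from scipy.spatial.transform import Rotation as R
def cam(n):
    c=env.calibration(n); p,d=env.camera(n); return p,d,c
def deproj(c,u,v,d):
    K=np.array(c["K"]);k1=c["k1"]
    x=(u-K[0,2])/K[0,0]; y=(v-K[1,2])/K[1,1]
    X=np.array(cv2.undistortPoints(np.stack([u,v],-1).reshape(-1,1,2).astype(float),K,np.array([k1,0,0,0.]))).reshape(-1,2)
    d=np.asarray(d).reshape(-1)
    P=np.c_[X*d[:,None],d]
    Rm=cv2.Rodrigues(np.array(c["rvec"],float))[0]
    return (P-np.array(c["tvec"]).reshape(1,3))@Rm
def cloud(c,d):
    v,u=np.mgrid[0:d.shape[0],0:d.shape[1]]
    return deproj(c,u.ravel(),v.ravel(),d.ravel()).reshape(d.shape+(3,))
def proj(c,P):
    return cv2.projectPoints(np.array(P,float).reshape(-1,1,3),np.array(c["rvec"],float),np.array(c["tvec"],float),np.array(c["K"]),np.array([c["k1"],0,0,0.]))[0].reshape(-1,2)
def save(n,p,s=1.4): cv2.imwrite("pics/"+n,cv2.resize(p[:,:,::-1],None,fx=s,fy=s))
E
python3 - <<'E'
from h import *
print(env.get_state())
for n in ["scene","side","wrist"]:
    p,d,c=cam(n); save(n+"0.png",p); np.savez(n+"0.npz",p=p,d=d,**c)
    Rm=cv2.Rodrigues(np.array(c["rvec"],float))[0]; print(n,-Rm.T@np.array(c["tvec"]).ravel(),c["K"][0][0])
    if n!="wrist":
      P=cloud(c,d)
      for t in ["balance","side_tab","roof_rib","tare_top","power_top","sample_centre","forceps","beaker","specimen_vial_0","petri_dish","marker"]:
        for r in env.regions_of(n,t)[:4]:
            m=r["mask"]&(d>0); print(t,round(r["score"],2),np.round(r["rect"]),np.round(np.median(P[m],0),3) if m.any() else None)
E
```

```text
pics
{'clock': 0.0, 'joint_pos': array([ 1.19579211e+00,  2.17792654e-01,  1.61492676e+00, -1.75410533e-06,
        1.31129763e+00, -1.12157154e-01]), 'qd': array([-0.00042853,  0.00102349, -0.00050129, -0.00121763,  0.00108024,
       -0.00270971]), 'effort': array([ 2.48460674e-04, -3.96834505e+01, -3.03857625e+01, -1.66199852e-04,
        9.59422672e-03,  7.05598737e-06]), 'tcp_pos': array([0.16204729, 0.60278368, 0.22994824]), 'ee_rot': array([-2.91534183e-04,  1.31045212e-01,  9.91375652e-01, -1.17661781e-03]), 'ft_force': array([0.01764191, 0.31732526, 0.161116  ]), 'wrist_torque': array([-0.00909728, -0.00648252, -0.02306614]), 'opening': 0.0856601864109113}
scene [-0.25412706  0.23381711  1.22307888] 424.86276894507836
balance 0.8 [254. 127. 357. 231.] [ 0.609 -0.133  0.144]
side_tab 0.95 [260. 154. 284. 206.] [ 0.621 -0.034  0.137]
roof_rib 0.98 [260. 129. 324. 173.] [ 0.67  -0.122  0.185]
sample_centre 0.5 [296. 177. 305. 190.] [ 0.574 -0.131  0.119]
petri_dish 0.69 [344. 176. 361. 190.] [ 0.61  -0.356  0.008]
marker 0.52 [360. 211. 382. 240.] [ 0.413 -0.331  0.01 ]
side [0.38223898 0.97723302 0.67835198] 440.6347181060206
balance 0.86 [191. 156. 328. 247.] [ 0.592 -0.054  0.094]
side_tab 0.61 [206. 187. 263. 230.] [ 0.629 -0.034  0.122]
side_tab 0.34 [291. 309. 306. 332.] [0.425 0.292 0.037]
roof_rib 0.81 [191. 158. 254. 188.] [ 0.676 -0.113  0.185]
tare_top 0.52 [309. 206. 319. 219.] [ 0.427 -0.158  0.052]
forceps 0.67 [216. 306. 230. 340.] [0.597 0.278 0.005]
beaker 0.74 [246. 334. 273. 376.] [0.5   0.4   0.041]
specimen_vial_0 0.84 [294. 307. 305. 337.] [0.425 0.291 0.035]
specimen_vial_0 0.63 [326. 329. 341. 352.] [0.359 0.335 0.04 ]
specimen_vial_0 0.58 [332. 307. 346. 327.] [0.353 0.263 0.04 ]
marker 0.38 [305. 195. 338. 202.] [ 0.388 -0.331  0.01 ]
wrist [0.08736565 0.62422048 0.37462728] 363.4802132329937
```

Run:
```python
from h import *
for n,(a,b,c,d) in dict(scene=(120,250,240,400),side=(140,390,180,360)).items():
    p=np.load(n+"0.npz")["p"][a:b,c:d]; s=min(800/p.shape[1],600/p.shape[0]);save(n+"0c.png",p,s); print(s)
```

```text
4.615384615384615
2.4
```

View pics/scene0.png

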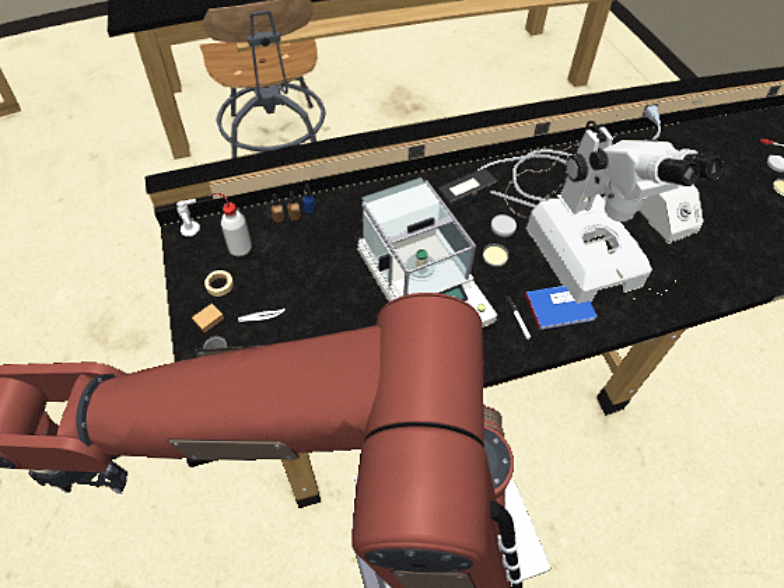

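View pics/side0.png

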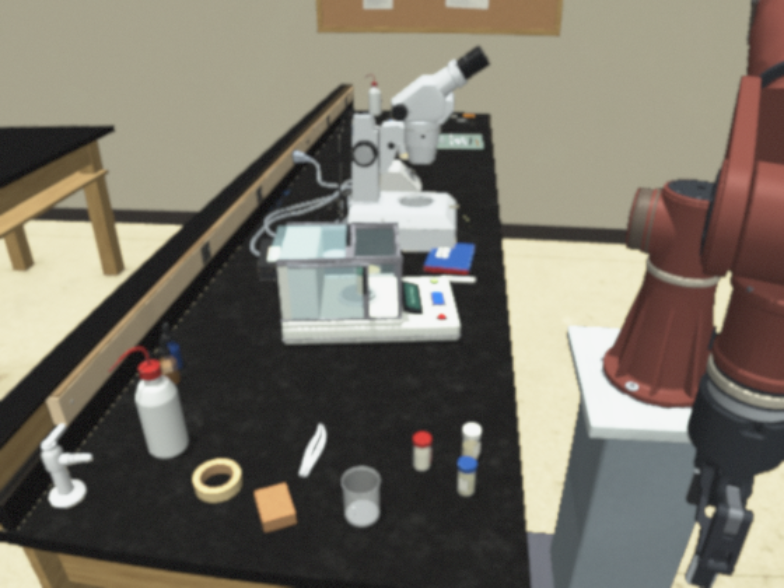

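The scene view shows the balance around (420,250), with the microscope to its right. The side view shows the vials, beaker and forceps at the left front. The gripper hangs clear of them, off the bench to the left.

View pics/scene0c.png

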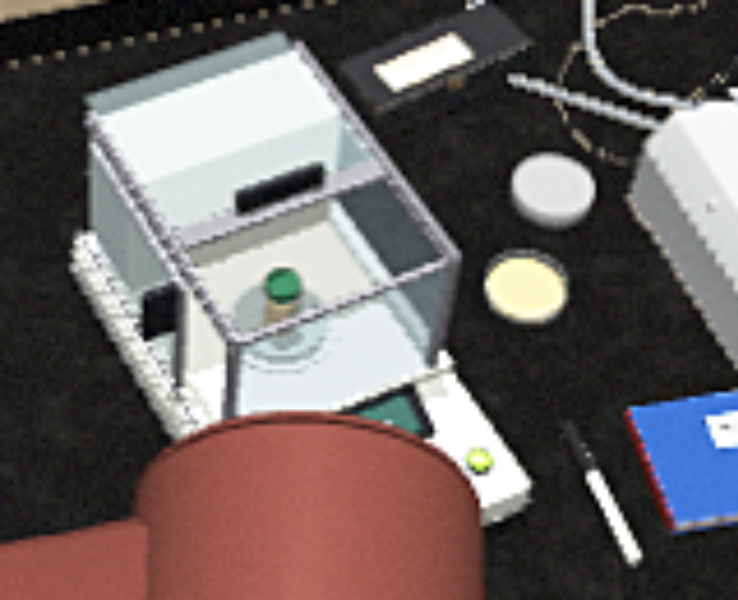

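View pics/side0c.png

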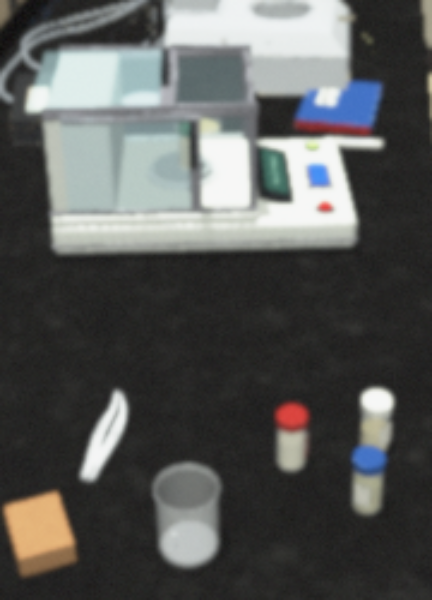

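Run:
```python
from h import *
# blue/black/housing pixel positions
for n in ["scene","side"]:
    z=np.load(n+"0.npz"); p=z["p"].astype(int); d=z["d"]; P=cloud(z,d)
    hsv=cv2.cvtColor(z["p"],cv2.COLOR_RGB2HSV)
    X=P[...,0];Y=P[...,1];Z=P[...,2]
    box=(X>0.35)&(X<0.8)&(Y>-0.3)&(Y<0.03)&(Z>0.03)&(Z<.22)&(d>0)
    dark=(p.max(-1)<60)&box
    print(n,"dark")
    nl,l,s,_=cv2.connectedComponentsWithStats(dark.astype(np.uint8))
    for i in range(1,nl):
        if s[i,4]>15:
            q=P[l==i]; print(s[i],np.round(np.median(q,0),3),np.round(q.min(0),3),np.round(q.max(0),3))
    for nm,m in dict(blue=(p[...,2]>p[...,0]+70)&box,red=(p[...,0]>p[...,2]+90)&(p[...,0]>p[...,1]+90)&box,green=(p[...,1]>p[...,0]+50)&box).items():
        if m.sum(): q=P[m]; print(nm,m.sum(),np.round(np.mean(q,0),3),np.round(q.min(0),3),np.round(q.max(0),3))
    m=(Z>0.178)&(Z<0.195)&box
    r=cv2.minAreaRect(P[m][:,:2].astype(np.float32)*1000); print("top",r)
    m=(Z>0.012)&(X>0.3)&(X<0.82)&(Y>-0.35)&(Y<0.05)&(d>0)
```

```text
scene dark
[291 156  19  10  74] [ 0.602 -0.133  0.2  ] [ 0.594 -0.166  0.187] [ 0.61  -0.1    0.209]
[270 182   9  12  75] [ 0.555 -0.031  0.152] [ 0.551 -0.045  0.056] [ 0.622 -0.019  0.18 ]
[314 203  20  12  44] [ 0.499 -0.208  0.059] [ 0.467 -0.216  0.048] [ 0.508 -0.156  0.066]
green 68 [ 0.526 -0.167  0.087] [ 0.43  -0.245  0.044] [ 0.587 -0.122  0.127]
top ((629.4501342773438, -122.52638244628906), (259.51019287109375, 193.9659881591797), 8.597719192504883)
side dark
[288 208  12  15  39] [ 0.488 -0.095  0.06 ] [ 0.463 -0.155  0.051] [ 0.5   -0.087  0.063]
blue 64 [ 0.429 -0.156  0.052] [ 0.417 -0.182  0.047] [ 0.442 -0.135  0.055]
red 10 [ 0.416 -0.079  0.051] [ 0.411 -0.083  0.049] [ 0.422 -0.072  0.053]
green 36 [ 0.428 -0.156  0.052] [ 0.42  -0.177  0.05 ] [ 0.436 -0.139  0.054]
top ((631.791259765625, -125.50808715820312), (254.2324981689453, 194.58056640625), 9.141801834106445)
```

>>> carry_out(plan=[[0,0,-35,0,0,-0.14,0],[0,0,-35,0,0,-0.14,0],[0,0,-35,0,0,-0.14,0],[-19,-42,-4,0,0,0,0],[-19,-42,-4,0,0,0,0],[-19,-42,-4,0,0,0,0],[-19,-42,-4,0,0,0,0],[-19,-42,-4,0,0,0,0],[-19,-42,-4,0,0,0,0],[-19,-42,-4,0,0,0,0],[-19,-42,-4,0,0,0,0],[-19,-42,-4,0,0,0,0],[-19,-42,-4,0,0,0,0],[-19,-42,-4,0,0,0,0],[-19,-42,-4,0,0,0,0],[-19,-42,-4,0,0,0,0],[-19,-42,-4,0,0,0,0],[-19,-42,-4,0,0,0,0],[-19,-42,-4,0,0,0,0],[0,0,0,0,0,0,0]])

```text
clock: 3.25
tcp_pos: [0.57, -0.0174, 0.3998]
ee_rot: [0.0, -0.076, 0.997, -0.001]
ft_force: [-0.9, 1.1, 0.1]
opening: -0.0
```

Run:
```python
from h import *
for n in ["wrist","side","scene"]:
    p,d,c=cam(n); save(n+"1.png",p); np.savez(n+"1.npz",p=p,d=d,**c)
    P=cloud(c,d)
    for t in ["side_tab","roof_rib","tare_top","power_top","sample_centre"]:
        for r in env.regions_of(n,t)[:2]:
            m=r["mask"]&(d>0); print(n,t,round(r["score"],2),np.round(r["rect"]),np.round(np.median(P[m],0),3) if m.any() else None)
```

```text
wrist side_tab 0.88 [254. 137. 286. 268.] [ 0.596 -0.034  0.172]
wrist roof_rib 0.77 [ 90. 172. 250. 314.] [ 0.664 -0.121  0.185]
wrist tare_top 0.62 [169.  15. 208.  30.] [ 0.427 -0.16   0.053]
wrist power_top 0.68 [493.  68. 531.  87.] [0.425 0.275 0.051]
wrist power_top 0.45 [246.  11. 254.  27.] [ 0.414 -0.084  0.053]
wrist sample_centre 0.55 [176. 138. 208. 167.] [ 0.578 -0.127  0.123]
side side_tab 0.67 [207. 185. 264. 229.] [ 0.629 -0.034  0.122]
side side_tab 0.57 [216. 305. 229. 342.] [0.597 0.278 0.005]
side tare_top 0.44 [309. 205. 317. 218.] [ 0.427 -0.155  0.052]
side power_top 0.72 [191. 154. 330. 249.] [ 0.592 -0.054  0.093]
side sample_centre 0.18 [192. 155. 330. 247.] [ 0.592 -0.055  0.092]
scene side_tab 0.6 [262. 155. 281. 198.] [ 0.638 -0.032  0.135]
scene side_tab 0.42 [259. 141. 268. 152.] [ 0.719 -0.043  0.185]
scene roof_rib 0.51 [260. 139. 269. 155.] [ 0.72  -0.043  0.185]
```

View pics/wrist1.png

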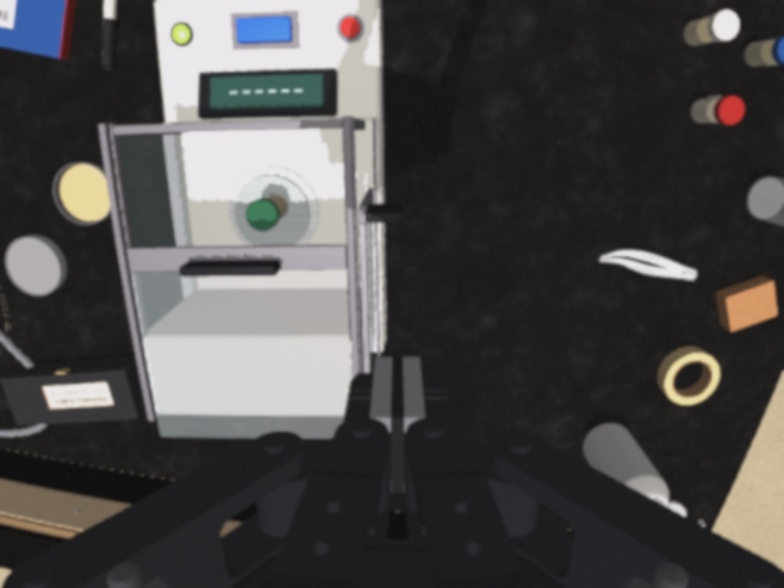

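View pics/scene1.png

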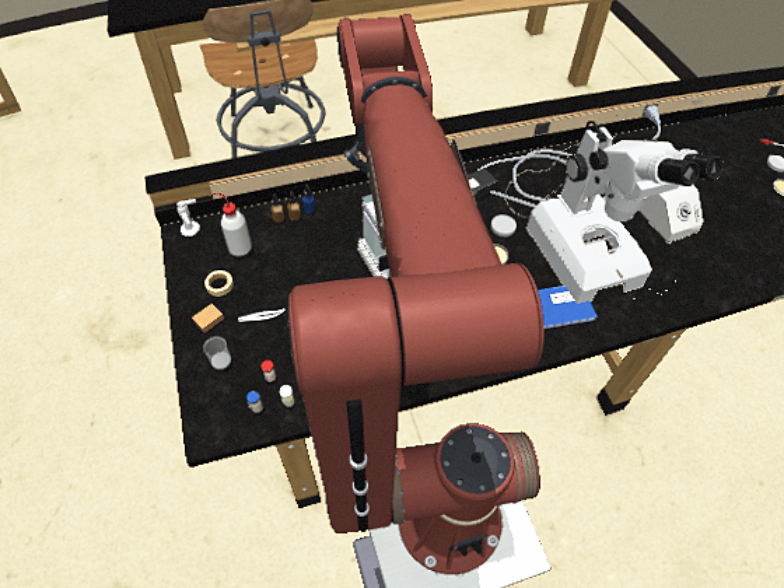

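The wrist view shows the rib at about (230,267), the side tab at (383,212), the tare key at (263,29) and the red key at (349,27). The shut fingers are at (398,390).

Run:
```python
from h import *
z=np.load("wrist1.npz"); p=z["p"].astype(int); d=z["d"]; P=cloud(z,d)
def show(nm,m):
    q=P[m&(d>0)]; print(nm,len(q),np.round(np.median(q,0),4),np.round(q.min(0),3),np.round(q.max(0),3))
    v,u=np.nonzero(m); print("   px",u.min(),u.max(),v.min(),v.max()); return np.median(q,0)
def win(a,b,c,e):
    m=np.zeros(d.shape,bool); m[b:e,a:c]=1; return m
dark=p.max(-1)<70
rib=win(120,180,205,200)&dark; show("rib",rib); show("ribtop",rib&(P[...,2]>.203))
tab=win(256,135,292,165)&dark; show("tab",tab); show("tabtop",tab&(P[...,2]>.168)&(P[...,2]<.178))
t=show("tare",win(150,5,220,40)&(p[...,2]>p[...,0]+80)&(P[...,2]>.045))
r=show("red",win(235,5,265,40)&(p[...,0]>p[...,2]+80)&(P[...,2]>.045))
g=show("green",win(110,5,145,40)&(p[...,1]>p[...,2]+80)&(P[...,2]>.045))
for a,b in((r,t),(r,g)): print("yaw",np.degrees(np.arctan2(-(a-b)[0],(a-b)[1])))
roof=(P[...,2]>.18)&(P[...,2]<.193)&win(60,60,280,320)
rr=cv2.minAreaRect(P[roof][:,:2].astype(np.float32)*1000); print(rr,np.round(cv2.boxPoints(rr)))
for th in (8.7,9.0,9.4):
    a=np.radians(th);ex=np.array([np.cos(a),np.sin(a)]);ey=np.array([-ex[1],ex[0]])
    o=t[:2]+0.1675*ex
    f=lambda q:np.round([(q[:2]-o)@ex,(q[:2]-o)@ey],4)
    print(th,o,"rib",f(np.median(P[rib&(P[...,2]>.203)],0)),"tab",f(np.median(P[tab&(P[...,2]>.168)],0)),"tcp",f(env.get_state()["tcp_pos"]),"box",[f(x/1000) for x in cv2.boxPoints(rr)])
print(env.get_state()["tcp_pos"],R.from_quat(np.roll(env.get_state()["ee_rot"],-1)).as_matrix().round(3))
```

```text
rib 661 [ 0.6039 -0.1302  0.2047] [ 0.597 -0.165  0.187] [ 0.613 -0.098  0.208]
   px 129 199 186 195
ribtop 443 [ 0.6051 -0.1308  0.2053] [ 0.597 -0.165  0.203] [ 0.613 -0.098  0.208]
   px 129 196 186 195
tab 679 [ 0.5596 -0.0223  0.1317] [ 0.552 -0.045 -0.002] [ 0.603 -0.001  0.176]
   px 260 291 135 164
tabtop 204 [ 0.5573 -0.0276  0.1732] [ 0.552 -0.043  0.168] [ 0.562 -0.015  0.176]
   px 261 287 146 158
tare 687 [ 0.4264 -0.1606  0.0527] [ 0.413 -0.186  0.049] [ 0.44  -0.136  0.055]
   px 169 207 12 30
red 150 [ 0.4139 -0.0843  0.0526] [ 0.405 -0.092  0.05 ] [ 0.423 -0.076  0.055]
   px 243 256 12 26
green 112 [ 0.4382 -0.2386  0.0489] [ 0.43  -0.246  0.047] [ 0.446 -0.229  0.051]
   px 123 135 17 30
yaw 9.295471157706952
yaw 8.951262344629185
((630.3703002929688, -127.80714416503906), (253.31051635742188, 179.10809326171875), 9.150532722473145) [[ 491.  -60.]
 [ 520. -236.]
 [ 770. -196.]
 [ 741.  -19.]]
8.7 [ 0.59193818 -0.13525964] rib [0.0137 0.0028] tab [-0.018   0.1114] tcp [-0.0053  0.1249] box [array([-0.0882,  0.0901]), array([-0.0868, -0.089 ]), array([ 0.1665, -0.087 ]), array([0.1651, 0.0921])]
9.0 [ 0.59180325 -0.13439306] rib [0.0137 0.0019] tab [-0.0174  0.1107] tcp [-0.0047  0.1241] box [array([-0.0878,  0.0897]), array([-0.0873, -0.0894]), array([ 0.166 , -0.0887]), array([0.1655, 0.0904])]
9.4 [ 0.59161629 -0.13323873] rib [0.0137 0.0006] tab [-0.0166  0.1096] tcp [-0.0038  0.123 ] box [array([-0.0871,  0.0891]), array([-0.0879, -0.09  ]), array([ 0.1654, -0.0911]), array([0.1662, 0.088 ])]
[ 0.5677964  -0.01255637  0.40031096] [[-0.988 -0.157 -0.   ]
 [-0.157  0.988  0.   ]
 [ 0.     0.    -1.   ]]
```

>>> carry_out(plan=[[-20,-1,30,0,0,0,0],[0,0,44,0,0,0,0],[0,0,44,0,0,0,0],[0,0,44,0,0,0,0],[0,0,44,0,0,0,0],[0,0,25,0,0,0,0],[0,0,19,0,0,0,0],[0,0,0,0,0,0,0],[0,0,0,0,0,0,0]])

```text
clock: 5.05
tcp_pos: [0.5879, -0.0105, 0.1505]
ee_rot: [-0.0, -0.078, 0.997, 0.0]
ft_force: [-0.3, -0.4, 0.1]
opening: -0.0002
```

```bash
cat >> h.py <<'E'
A=np.radians(9.1);EX=np.array([np.cos(A),np.sin(A)]);EY=np.array([-EX[1],EX[0]]);O=np.array([0.4264,-0.1606])+0.1675*EX
def st():
    s=env.get_state(); q=s["tcp_pos"][:2]-O
    print("clk %.2f"%s["clock"],"b",np.round([q@EX,q@EY,s["tcp_pos"][2]],4),"F(b)",np.round([s["ft_force"][:2]@EX,s["ft_force"][:2]@EY,s["ft_force"][2]],1))
E
python3 - <<'E'
from h import *
st()
p,d,c=cam("wrist"); save("wrist2.png",p)
E
```

```text
clk 5.05 b [0.0157 0.1227 0.1505] F(b) [-0.3 -0.4  0.1]
```

View pics/wrist2.png

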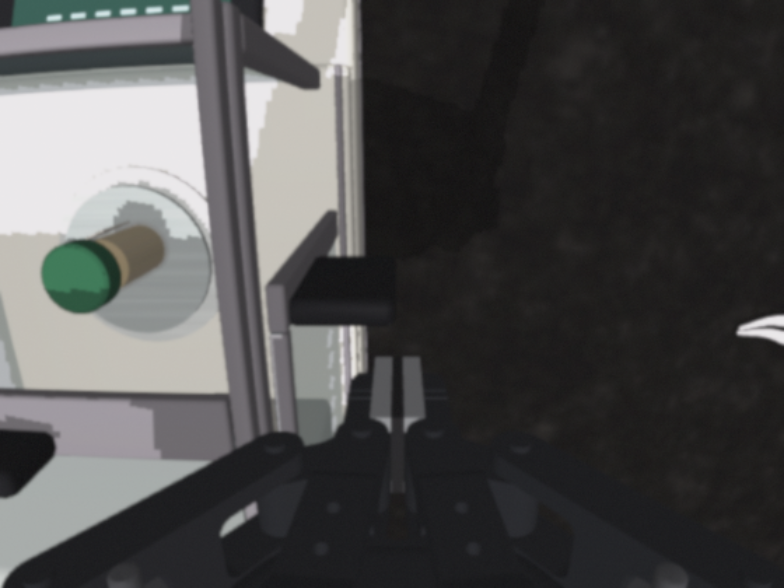

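The tab is at (345,290), just ahead of the fingers at (398,390), and the fingers overlap its outer half. I'll shift 5 mm inward and start pushing.

>>> carry_out(plan=[[5,-5,0,0,0,0,0],[8,0,0,0,0,0,0],[8,0,0,0,0,0,0],[8,0,0,0,0,0,0],[8,0,0,0,0,0,0],[8,0,0,0,0,0,0],[8,0,0,0,0,0,0],[0,0,0,0,0,0,0],[0,0,0,0,0,0,0]])

```text
clock: 6.0
tcp_pos: [0.5349, -0.0234, 0.1496]
ee_rot: [-0.001, -0.078, 0.997, 0.0]
ft_force: [-0.8, -0.4, 1.1]
opening: 0.0003
```

Run:
```python
from h import *
st()
p,d,c=cam("wrist"); save("wrist3.png",p)
```

```text
clk 6.00 b [-0.0387  0.1183  0.1496] F(b) [-0.8 -0.2  1.1]
```

View pics/wrist3.png

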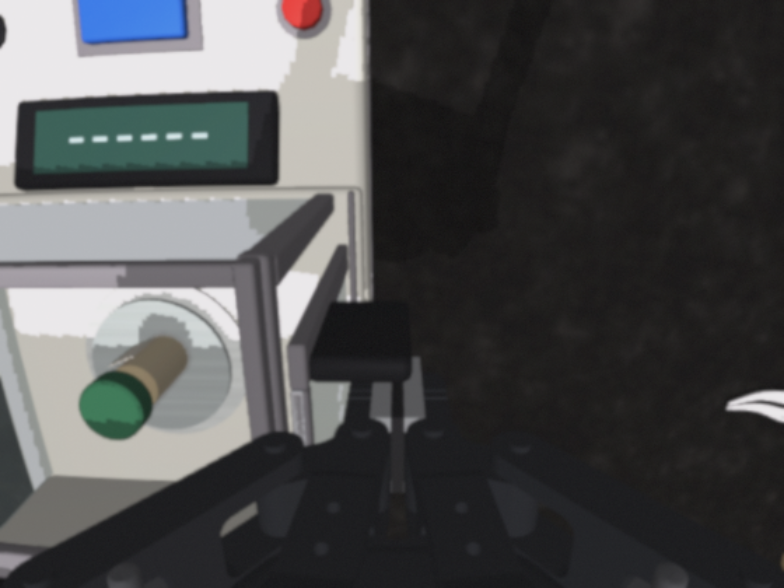

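The tab at (360,340) is moving with the fingers, and the pane edge is about 25 mm short of the front post. I'll keep pushing.

>>> carry_out(plan=[[7,0,0,0,0,0,0],[7,0,0,0,0,0,0],[6,0,0,0,0,0,0],[0,0,0,0,0,0,0],[0,0,0,0,0,0,0]])

```text
clock: 6.55
tcp_pos: [0.5193, -0.0263, 0.1503]
ee_rot: [0.005, -0.078, 0.997, 0.0]
ft_force: [10.1, 1.1, -8.3]
opening: -0.0001
```

Run:
```python
from h import *
st()
p,d,c=cam("wrist"); save("wrist4.png",p)
```

```text
clk 6.55 b [-0.0545  0.1179  0.1503] F(b) [10.2 -0.5 -8.3]
```

View pics/wrist4.png

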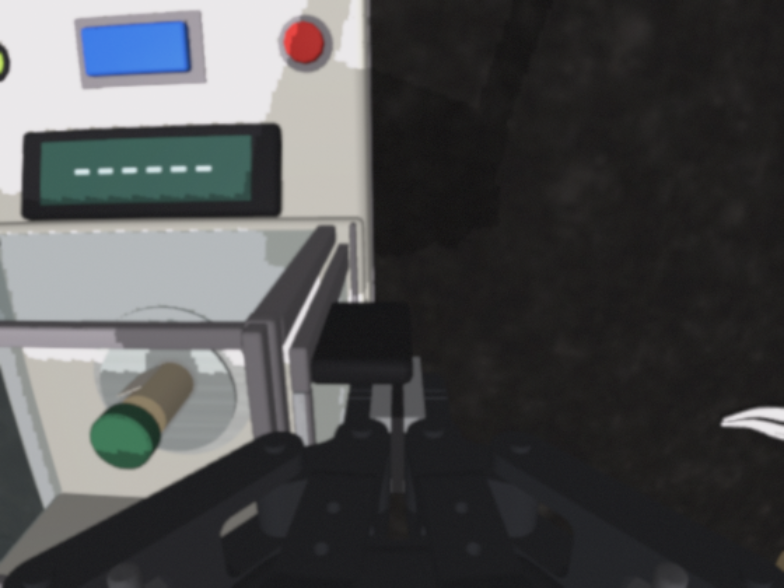

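>>> carry_out(plan=[[3,0,0,0,0,0,0],[0,0,0,0,0,0,0],[0,0,0,0,0,0,0]])

```text
clock: 6.9
tcp_pos: [0.5194, -0.0263, 0.1505]
ee_rot: [0.008, -0.078, 0.997, 0.0]
ft_force: [18.8, 3.6, -14.8]
opening: -0.0002
```

Run:
```python
from h import *
st()
```

```text
clk 6.90 b [-0.0545  0.1179  0.1505] F(b) [ 19.1   0.6 -14.8]
```

Side pane: force doubled from 10 to 19 N with no further movement, so it is at the hard stop. Next I'll back off, rise and go behind the rib.

>>> carry_out(plan=[[-15,0,0,0,0,0,0],[-13,0,0,0,0,0,0],[0,0,-40,0,0,0,0],[0,0,-40,0,0,0,0],[0,0,-40,0,0,0,0],[-28,-39,-20,0,0,0,0],[-28,-39,0,0,0,0,0],[-28,-39,0,0,0,0,0],[0,0,0,0,0,0,0],[0,0,0,0,0,0,0]])

```text
clock: 7.9
tcp_pos: [0.6406, -0.1246, 0.288]
ee_rot: [-0.002, -0.078, 0.997, 0.001]
ft_force: [-0.5, -0.7, -0.6]
opening: -0.0002
```

Run:
```python
from h import *
st()
p,d,c=cam("wrist"); save("wrist5.png",p); P=cloud(c,d)
m=(p.max(-1)<70)&(P[...,2]>.19)&(P[...,2]<.215)&(d>.05); m[270:]=0
q=P[m]; b=np.c_[(q[:,:2]-O)@EX,(q[:,:2]-O)@EY,q[:,2]]; print(len(q),np.median(b,0).round(4),np.percentile(b,[2,98],axis=0).round(4))
```

```text
clk 7.90 b [0.0497 0.0017 0.288 ] F(b) [-0.6 -0.6 -0.6]
1463 [ 1.310e-02 -2.000e-04  2.051e-01] [[ 0.0106 -0.0324  0.193 ]
 [ 0.0172  0.0315  0.2067]]
```

View pics/wrist5.png

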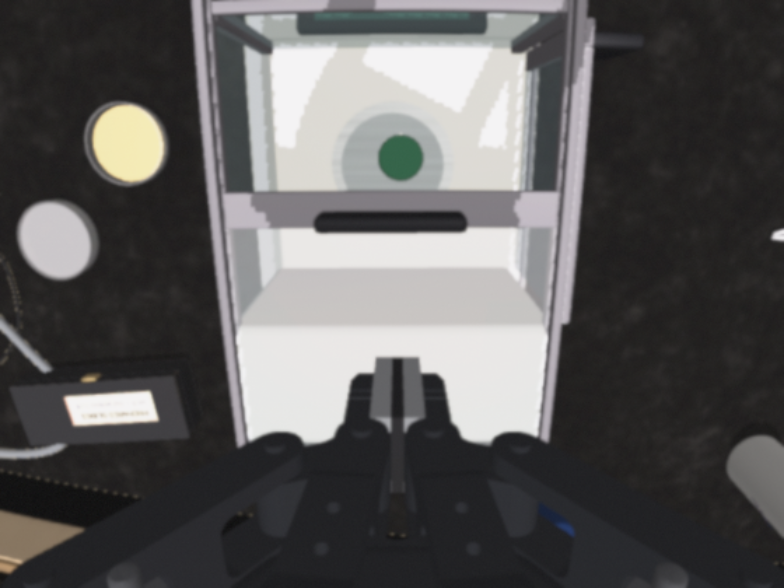

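The rib at (390,222) is straight ahead of the fingers and the side tab at (620,42) is at the front. I'll descend to about 11 mm above the roof pane and push.

>>> carry_out(plan=[[0,0,35,0,0,0,0],[0,0,30,0,0,0,0],[0,0,25,0,0,0,0],[0,0,0,0,0,0,0],[0,0,0,0,0,0,0]])

```text
clock: 8.45
tcp_pos: [0.6403, -0.1229, 0.2001]
ee_rot: [-0.0, -0.079, 0.997, 0.0]
ft_force: [-0.8, -1.1, -0.1]
opening: -0.0006
```

Run:
```python
from h import *
st()
```

```text
clk 8.45 b [0.0497 0.0034 0.2001] F(b) [-0.9 -0.9 -0.1]
```

>>> carry_out(plan=[[6,-2,3,0,0,0,0],[8,0,0,0,0,0,0],[8,0,0,0,0,0,0],[8,0,0,0,0,0,0],[8,0,0,0,0,0,0],[8,0,0,0,0,0,0],[8,0,0,0,0,0,0],[8,0,0,0,0,0,0],[8,0,0,0,0,0,0],[0,0,0,0,0,0,0],[0,0,0,0,0,0,0]])

```text
clock: 9.55
tcp_pos: [0.571, -0.1367, 0.1957]
ee_rot: [-0.001, -0.078, 0.997, 0.0]
ft_force: [-0.5, -0.3, 0.8]
opening: 0.0005
```

Run:
```python
from h import *
st()
p,d,c=cam("wrist"); save("wrist6.png",p)
```

```text
clk 9.55 b [-0.0209  0.0007  0.1957] F(b) [-0.5 -0.2  0.8]
```

View pics/wrist6.png

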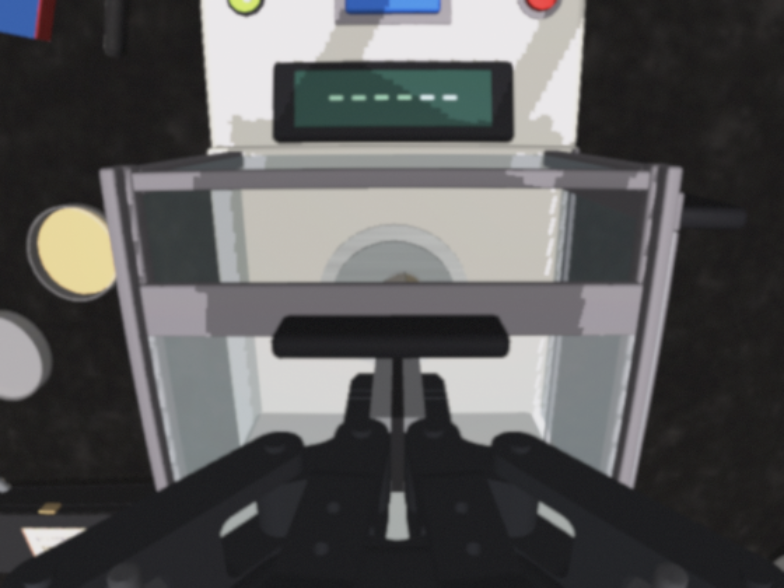

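The pane edge at row 285 still has about 30 mm to go to the front bar at row 188.

>>> carry_out(plan=[[8,0,0,0,0,0,0],[8,0,0,0,0,0,0],[6,0,0,0,0,0,0],[5,0,0,0,0,0,0],[4,0,0,0,0,0,0],[0,0,0,0,0,0,0],[0,0,0,0,0,0,0]])

```text
clock: 10.3
tcp_pos: [0.5413, -0.1419, 0.1967]
ee_rot: [-0.0, -0.078, 0.997, -0.0]
ft_force: [-0.5, 0.4, 0.8]
opening: -0.0001
```

Run:
```python
from h import *
st()
```

```text
clk 10.30 b [-0.0511  0.0003  0.1967] F(b) [-0.5  0.5  0.8]
```

>>> carry_out(plan=[[5,0,0,0,0,0,0],[4,0,0,0,0,0,0],[0,0,0,0,0,0,0],[0,0,0,0,0,0,0]])

```text
clock: 10.7
tcp_pos: [0.5359, -0.1429, 0.1971]
ee_rot: [0.004, -0.078, 0.997, -0.0]
ft_force: [9.5, 1.0, -4.5]
opening: -0.0002
```

Run:
```python
from h import *
st()
p,d,c=cam("wrist"); save("wrist7.png",p)
```

```text
clk 10.70 b [-0.0566  0.0002  0.1971] F(b) [ 9.5 -0.5 -4.5]
```

View pics/wrist7.png

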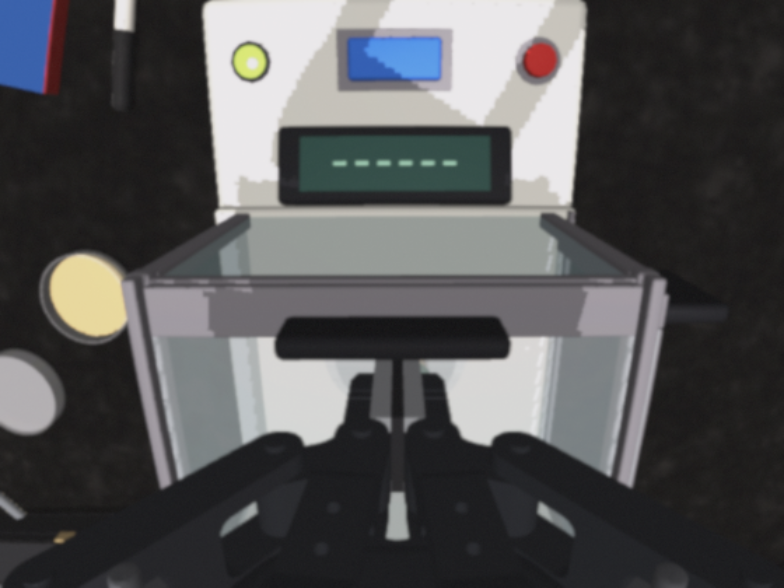

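>>> carry_out(plan=[[3,0,0,0,0,0,0],[0,0,0,0,0,0,0],[0,0,0,0,0,0,0]])

```text
clock: 11.05
tcp_pos: [0.5358, -0.1429, 0.1972]
ee_rot: [0.008, -0.078, 0.997, -0.0]
ft_force: [15.9, 2.5, -9.2]
opening: 0.0003
```

>>> carry_out(plan=[[-10,0,0,0,0,0,0],[-10,0,0,0,0,0,0],[0,0,-30,0,0,0,0],[0,0,-40,0,0,0,0],[0,0,-30,0,0,0,0],[20,0,0,0,0,0,0],[40,0,0,0,0,0,0],[40,0,0,0,0,0,0],[17,0,0,0,0,0,0],[0,0,0,0,0,0,0],[0,0,0,0,0,0,0]])

```text
clock: 12.15
tcp_pos: [0.4343, -0.159, 0.2969]
ee_rot: [0.0, -0.078, 0.997, -0.0]
ft_force: [-0.4, 0.1, 0.5]
opening: -0.0002
```

Run:
```python
from h import *
st()
p,d,c=cam("wrist"); save("wrist8.png",p)
for n in ["scene","side"]:
    p,d,c=cam(n); save(n+"8.png",p[120:320,160:400],3)
```

```text
clk 12.15 b [-0.1595  0.0003  0.2969] F(b) [-0.4  0.1  0.5]
```

View pics/side8.png

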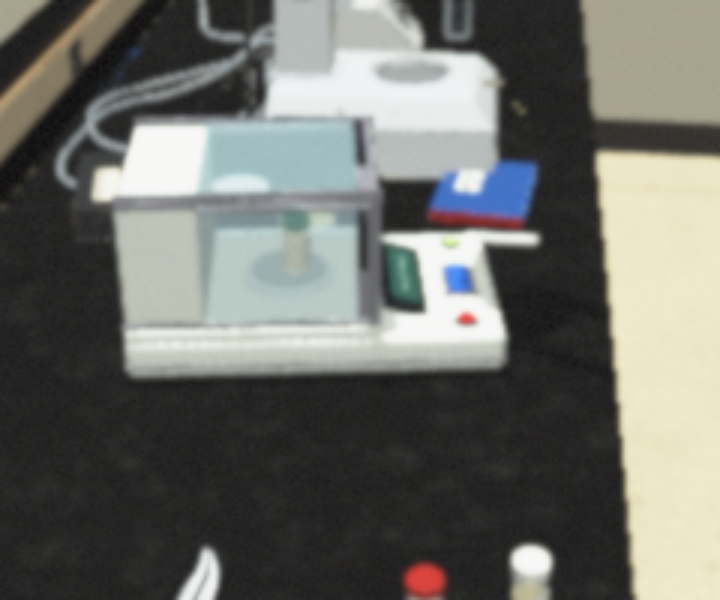

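View pics/wrist8.png

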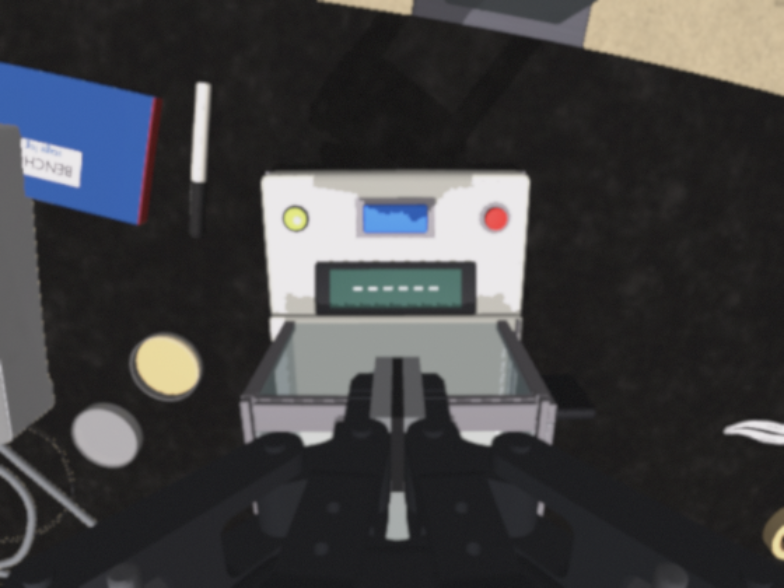

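Both panes sit at the front frame and the vial is standing in place. I'll re-measure the tare key from this wrist pose.

Run:
```python
from h import *
p,d,c=cam("wrist"); P=cloud(c,d); p=p.astype(int)
m=(p[...,2]>p[...,0]+60)&(d>0)&(P[...,2]>.046)&(P[...,2]<.06); m[:,:240]=0;m[:,330:]=0
q=P[m]; b=np.c_[(q[:,:2]-O)@EX,(q[:,:2]-O)@EY,q[:,2]]; print(len(b),b.mean(0).round(4),np.percentile(b,[2,98],axis=0).round(4)); st()
```

```text
912 [-0.1682 -0.0008  0.0525] [[-0.1784 -0.0241  0.0509]
 [-0.1578  0.0225  0.054 ]]
clk 12.35 b [-0.159   0.0005  0.2965] F(b) [-0.3 -0.2  0.2]
```

>>> carry_out(plan=[[9,-1,20,0,0,0,0],[0,0,40,0,0,0,0],[0,0,40,0,0,0,0],[0,0,40,0,0,0,0],[0,0,40,0,0,0,0],[0,0,30,0,0,0,0],[0,0,20,0,0,0,0],[0,0,0,0,0,0,0],[0,0,0,0,0,0,0]])

```text
clock: 13.25
tcp_pos: [0.4257, -0.1611, 0.0665]
ee_rot: [-0.0, -0.079, 0.997, 0.0]
ft_force: [-0.7, 0.0, 0.7]
opening: 0.0
```

Run:
```python
from h import *
st()
p,d,c=cam("wrist"); save("wrist9.png",p)
```

```text
clk 13.25 b [-0.1683 -0.0004  0.0665] F(b) [-0.7  0.1  0.7]
```

View pics/wrist9.png

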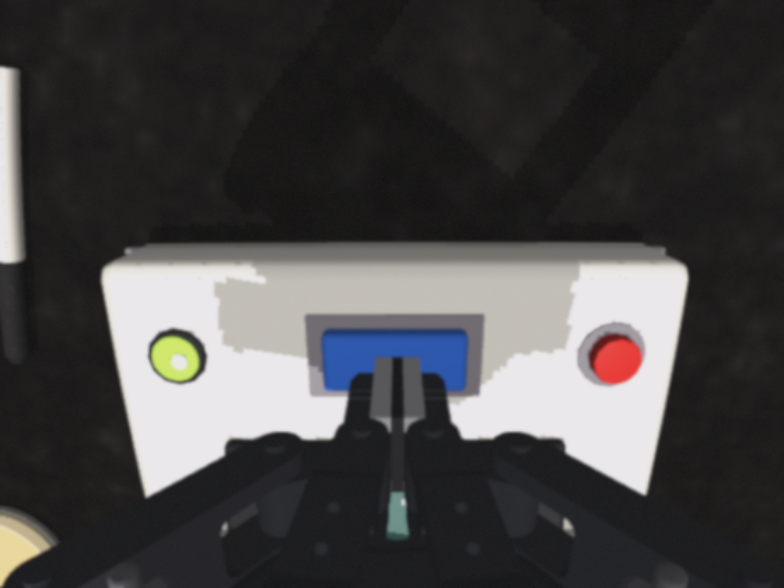

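The fingertips are over the blue key at (395,360), with the red key well to the side at (612,358). Now I'll press slowly.

>>> carry_out(plan=[[0,0,7,0,0,0,0],[0,0,5,0,0,0,0],[0,0,2,0,0,0,0],[0,0,2,0,0,0,0],[0,0,2,0,0,0,0],[0,0,2,0,0,0,0],[0,0,0,0,0,0,0],[0,0,0,0,0,0,0]])

```text
clock: 14.1
tcp_pos: [0.4252, -0.1613, 0.0476]
ee_rot: [-0.0, -0.079, 0.997, 0.0]
ft_force: [-4.7, 0.0, 9.4]
opening: -0.0
```

Run:
```python
from h import *
st()
```

```text
clk 14.10 b [-0.1688 -0.0005  0.0476] F(b) [-4.7  0.8  9.4]
```

>>> carry_out(plan=[[0,0,2,0,0,0,0],[0,0,0,0,0,0,0],[0,0,0,0,0,0,0]])

```text
clock: 14.4
tcp_pos: [0.4252, -0.1615, 0.047]
ee_rot: [-0.001, -0.079, 0.997, 0.0]
ft_force: [-8.3, 3.3, 21.5]
opening: 0.0001
```

>>> carry_out(plan=[[0,0,-5,0,0,0,0],[0,0,-10,0,0,0,0],[0,0,-20,0,0,0,0],[0,0,-40,0,0,0,0],[0,0,-40,0,0,0,0],[0,0,-40,0,0,0,0],[0,0,-40,0,0,0,0],[0,0,-40,0,0,0,0],[0,0,0,0,0,0,0],[0,0,0,0,0,0,0]])

```text
clock: 15.4
tcp_pos: [0.426, -0.1616, 0.281]
ee_rot: [0.002, -0.079, 0.997, -0.001]
ft_force: [-0.8, -0.3, -0.6]
opening: -0.0001
```

Run:
```python
from h import *
st()
p,d,c=cam("wrist"); save("wrist10.png",p); P=cloud(c,d); p=p.astype(int)
for nm,m in dict(tare=p[...,2]>p[...,0]+60,red=(p[...,0]>p[...,2]+90)&(p[...,0]>p[...,1]+90)).items():
    m=m&(d>0)&(P[...,2]>.04)&(P[...,2]<.06); q=P[m]; b=np.c_[(q[:,:2]-O)@EX,(q[:,:2]-O)@EY,q[:,2]]; print(nm,len(b),np.median(b,0).round(4))
p,d,c=cam("side"); save("side10.png",p)
```

```text
clk 15.40 b [-0.1681 -0.0009  0.281 ] F(b) [-0.9 -0.2 -0.6]
tare 995 [-1.686e-01 -1.000e-04  5.260e-02]
red 201 [-0.1683  0.0772  0.0525]
```

View pics/wrist10.png

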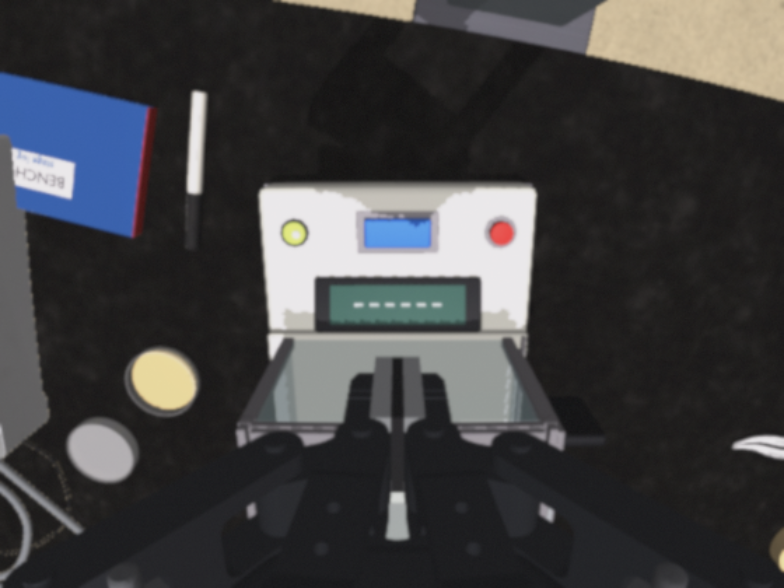

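View pics/side10.png

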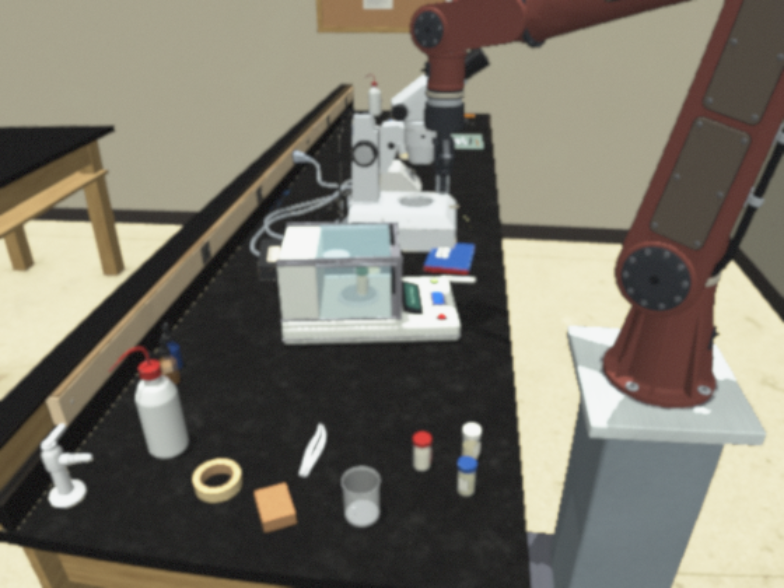

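Both panes are shut, both keys are up at z ≈ 0.0525, the vial is upright and nothing else has moved. The arm is clear, so I'm handing in.

```bash
python3 -c "
from bench import env
print(env.sign_off())"
```

```text
the job is handed in; nothing more can be done
None
```

Both panes are fully shut, the tare key was pressed right down once and came back up, and the job is handed in. `sign_off` reports no verdict.

- **Panes:** I pushed the left side pane and then the roof pane with the shut fingers. At each hard stop, a further 3 mm of command gave no movement while the force rose: 10 to 19 N on the side pane, 9.5 to 16 N on the roof.
- **Tare key:** I pressed it straight down to a fingertip height of z ≈ 0.047. The force was 9–21 N, well above the 4.4 N needed for right down.
- **Last checks:** In the final pictures the blue and red key tops both read z ≈ 0.0525, so both keys are up, and both panes sit at the front frame. The sample vial stands upright on the pan. The beaker, forceps and vials look unmoved in the side view, and the petri dish and marker show no sign of having moved. The robot finished at z ≈ 0.28, touching nothing, at 15.4 s.

No check failed or disagreed. I judged the vial and the loose things by eye and did not measure how far they might have shifted.

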